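Clamp a stone slab in the dressing jig

ROBOT

A 7-joint arm with a two-finger parallel gripper is mounted at the origin on the work surface. World frame = base frame: x ahead of the robot, y to its left, z up, the work surface at z = 0. Lengths are in m, angles in rad, forces in N, time in s.
With the tool pointing down it reaches from about 0.425 to 0.925 m from the base axis. Payload 6.8 kg.
Tool frame: the origin (TCP) lies midway between the tips of the shut fingers; the grasp point (between the pads) lies 19 mm behind it; z points along the fingers, x is the direction in which the jaws open and shut, and the axes are right-handed (so a half turn about z gives the same grasp; the last joint's range is limited). The gripper opens to 85 mm and grips with 20 to 120 N. Pads are 22 mm wide; open, the fingers measure 114 mm over their backs; the gripper's body (76 mm by 85 mm) begins 54 mm behind the grasp point. The pads swing forward as they close: fully open they stand 13 mm farther back than shut.
Start: joints at [-1.376, 0.477, 0.022, 1.555, -0.011, 1.109, -0.083], TCP at [0.201, 0.644, 0.231] pointing down, gripper open.
Joint ranges: [-2.96, 2.96], [-0.34, 2.1], [-1.41, 1.46], [0.24, 2.44], [-1.37, 4.51], [0.17, 1.92], [-2.96, 2.96]. Speed limits (rad/s): [2.39, 2.39, 3.14, 3.14, 3.14, 3.14, 3.14].

INTERFACE

Orientations are given as a unit quaternion [w, x, y, z].
In Python, from station import bot gives the robot as it stands.
- The arm moves only by the tool step_arm, never from a script. Its argument "increments" is a list of rows, each a list of 7 numbers: the shift along the tool's x, y, z in cm, then the turn, a rotation vector about the tool's x, y, z in degrees, then the closure, from 0 (fully open) to 1 (shut). A call has 1 to 20 rows; each row shifts and turns the commanded pose from where the row before left it, along the tool's axes as they then stand; what a row does not reach is not made up. A row lasts 1/10 s, in which the tool goes at most 50 mm and 8.59 degrees, less where a joint would pass 70% of its speed; a pose out of reach is approached as far as the arm can. A call is refused whole if a number of a shift passes 5 or a number of a turn 8.59, either way. A call with a gripper value outside its range is refused whole. The fingers move at their own pace and stop on an object; "squeeze" is the grip in N (left out, the last holds). Time passes only in rows, so rows that do not move let the fingers close. It gives the time, the measured TCP pose, the force and the opening at its end, in the units of the state.
- bot.get_obs(): the state, without advancing time (a new reading comes with each control period).
- bot.read_camera(name): name is "side" or "top"; returns a dict with "pixels" (480x640x3 uint8, red, green, blue), "vertical_fov" (degrees; the focal length in pixels is half the picture's height over the tangent of half this angle, whatever the lens; pixels are square), "cx", "cy" (the principal point, pixels), "k1" (the pictures are not rectified: a ray, as slopes to the right and down, at radius r is drawn at 1 + k1 r^2 times it, then the intrinsics apply), "camera_from_world" (4x4, takes a point from world to camera coordinates). Camera axes: x right, y down, z forward; pixel columns grow to the right and rows downward; lengths in m; the calibration is good to about 2 mm. A picture is of the moment at which its call begins. There is no depth.
- bot.hand_in(): hands the job in, once; it reports no verdict.
Trained networks look in a picture, given as the dict that the camera call returned (one of the last four; its "shot" number tells which), for a name from the list of things; names that differ only in an ending like _2 or _b are one class to them, and where a whole thing is asked for, a point or a joint stands for the part that bears it (a point fixed in the world has none). Each returns a list of dicts, best first, with "score" (0 to 1); they miss things now and then, are a little off and sometimes report something else, mostly with a low value. They report only what shows in the picture. A call takes as long as a camera call. They do not tell look-alikes from the thing itself.
- bot.find_in(picture, query): "point" ([column, row] in pixels, amid what is visible of it).
- bot.cut_out(picture, query): "pixels" (480x640 bool, what is visible of it) and "point" ([column, row] in pixels, amid what is visible of it).
- bot.pinpoint(picture, query): "point" ([column, row] in pixels: a listed point, or the origin of a listed thing).
The state is a dict: "t": time; "q": joint angles; "joint_vel": joint speeds; "joint_torque": joint torques, N m; "eef_pos": TCP position; "tool_rot": TCP orientation; "contact_force": force on the tool from outside, world axes, zero at the start; "torque": the same for the moment, N m; "gripper_width": opening from 0.0 (shut) to 1.0 (fully open).
Only numpy, scipy, OpenCV 4.12 (cv2) and the standard library are available. Lean on these libraries where they do the work, as an engineer would, in place of code of your own. Each camera call takes 0.05 s, during which the arm holds its last target.

TASK

Get the stone slab clamped in the jig for dressing: push the clamp strap round with a finger until it is fully over the slab and against its stop, and then push its cam lever down flat so that the rubber foot presses on the stone. Do not push the lever down before the strap is over; the slab must stay seated where it is, and nothing is picked up or knocked about.

Things in the scene. Friction and masses are not known exactly. Their poses are not given: they have to be found in the camera images.
- jig: The jig, fixed to the bench: dark steel plate 160 (x) x 230 (y) x 12 mm, origin at the centre of its underside on the bench, z up; its yaw differs. In its frame the upright pivot post of the strap is at (10, 85) mm, the slab lies on the plate centred at (10, -20) mm, and two low fences (tops 30 mm above the bench) stand on the slab's +x and -y sides. A chisel lies along y on the plate at x = -62 mm (top 30 mm above the bench or lower).
- strap (a joint): Swing angle (rad) of the strap about its vertical pivot post. 0: strap points along the jig's -x axis, beside the slab; it grows counter-clockwise seen from above, to the stop at 1.571, where the strap points along the jig's -y axis, fully over the slab. Light friction (about 1 to 1.5 N at the tab); it stays where it is left.
- strap_pivot (a point): Point on the strap's vertical pivot axis, at mid-thickness of the strap, 65 mm above the bench. Its x axis points along the strap to its free end, z up.
- strap_tab (a point): Centre of the upturned tab at the strap's free end, 163 mm from the pivot axis, 83 mm above the bench. The strap is a steel bar 32 mm wide and 10 mm thick (60 to 70 mm above the bench), its end 170 mm from the pivot axis. The tab is 14 mm along the strap, 32 mm wide like the strap, and reaches up to 97 mm above the bench. Push on its long-side face, the one away from the slab.
- cam_axis (a point): Centre of the cam lever's horizontal hinge on top of the strap, 105 mm from the pivot axis, 84 mm above the bench, above the rubber foot. The hinge runs across the strap. Its x axis points along the strap to its free end, z up.
- lever (a joint): Cam lever angle (rad). At 0 the lever stands up at 1.15 rad above level, leaning towards the strap's pivot; it grows as the lever is pushed down towards the pivot, and at its stop, 1.10, it lies almost level over the strap (0.05 rad above level). Elevation = 1.15 - value. It stays where it is left; it takes about 2 to 5 N at the grip. Pressing it from 0 to 1.10 lowers the foot evenly by 7 mm: 4 mm to the stone, then against a spring to about 15 N.
- lever_grip (a point): Centre of the black grip at the lever's end, 73 mm from the cam axis. The lever is a bar 14 mm wide, the grip 34 mm long, 24 mm wide and 11 mm thick, its end 90 mm from the cam axis.
- foot: Round black rubber foot under the strap, 28 mm across, 105 mm from the pivot axis; with the lever at 0 its underside is 46 mm above the bench, 4 mm above the slab's top. Origin on the foot's axis, at bench height when the lever is at 0.
- slab: Loose grey stone slab 110 x 100 x 30 mm on the jig's plate, against the fences with a play of about 2 mm, about 0.85 kg; its top is 42 mm above the bench. Origin at the centre of its underside.
- chisel: Loose steel stone chisel 155 mm long (along its y), 18 mm wide, lying on the jig's plate before the slab; leave it. Origin at the middle, underneath.
- brick: Loose dark rubbing brick 50 x 140 x 40 mm beside the jig's +x edge; leave it. Origin centre of underside.
- offcut: Loose brown stone offcut 90 x 45 x 37 mm beside the jig's -y edge; leave it. Origin centre of underside.
- hammer: Club hammer lying on the bench at the robot's right, 250 mm long along x, head 105 mm wide and 46 mm high; leave it. Origin at the middle, underneath.
- wedge: Steel splitting wedge 160 mm long, 22 mm wide and high, lying at the robot's left; leave it. Origin underneath.
- tin: Open metal tin 72 mm across, 90 mm high, standing at the robot's left; leave it. Origin centre of underside.
There are look-alikes about, which are no part of the job. There is more than one size of the slab; the job needs the middle-sized.

How it is judged:
On the way, in this order (a step that is already met when the one before it is completed fails the run):
1. the strap is fully over the slab, the lever still up (value of joint strap above 1.49 rad and value of joint lever below 0.7 rad), for 0.2 s.
2. the lever is down and the foot presses on the slab (value of joint strap above 1.49 rad and value of joint lever above 1 rad and contact force between foot and slab above 6 N), for 0.2 s.
At the end, for the whole second after the job is handed in: Strap within 0.08 rad of its stop over the slab, lever within 0.1 rad of its lower stop, foot pressing on the slab with over 6 N; slab at rest and within 8 mm of where it lay; every other loose thing within 30 mm of where it lay (all of step 2 and linear speed of slab below 0.01 m/s and distance of slab from where it was at the start of the episode below 0.008 m and distance of each of chisel, brick, offcut, hammer, wedge, tin from where it was at the start of the episode below 0.03 m); the robot touches nothing.
It fails at once if the lever is pushed down before the strap is over the slab (value of joint lever above 0.7 rad and value of joint strap below 1.42 rad).
It fails at once if the slab is lifted, tilted or pushed out of its seat (distance of slab from where it was at the start of the episode above 0.01 m or angle between slab's own z axis and vertical above 0.1 rad).
It fails at once if a bystander is lifted, carried or knocked away (distance of any of chisel, brick, offcut, hammer, wedge, tin from where it was at the start of the episode above 0.03 m or angle between tin's own z axis and vertical above 0.4 rad).
It also fails if it takes over 51 s, if anything falls off the work surface, if the arm or the gripper's body presses on something with over 40 N, if the wrist force passes 120 N, or if a joint passes its speed limit or range.

## Working session

There is one attempt and no reset: what is moved stays moved. The work goes in short steps, Python scripts to look and compute and a tool call to move; the robot and the scene stay as the last step left them, time stands still between calls to the robot, and variables do not carry over. Pictures are saved under pics/ and viewed, and the job is handed in when it is done.

Besides the shell and the picture viewer there is one more tool, called after ">>>" as name(argument=value, ...) on one line, values as JSON. step_arm: Moves the arm, as the interface text tells. Its arguments: {"type":"object","properties":{"increments":{"type":"array"},"squeeze":{"type":"number"}},"required":["increments"]}

```bash
ls; mkdir -p pics
python3 - <<'E'
from station import bot
import cv2
print(bot.get_obs())
for n in("side","top"):
    p=bot.read_camera(n); print(n,{k:v for k,v in p.items() if k!='pixels'})
    cv2.imwrite(f'pics/{n}0.png',p['pixels'][:,:,::-1])
    for q in ['jig','strap','strap_pivot','strap_tab','cam_axis','lever_grip','slab','foot']:
        print(q,[(round(d['score'],2),[round(float(x)) for x in d['point']]) for d in bot.pinpoint(p,q)] if q not in('strap',) else '')
E
```

```text
pics
{'t': 0.0, 'q': array([-1.37611565,  0.47776559,  0.02234556,  1.55647725, -0.01148991,
        1.1093135 , -0.083122  ]), 'joint_vel': array([-1.32955522e-03,  3.02241249e-04, -1.47381475e-03,  2.21779563e-03,
        5.75560191e-04, -2.98454359e-03, -3.53965678e-05]), 'joint_torque': array([-2.77964045e-04, -5.96433592e+01,  1.60700910e+00, -2.81194121e+01,
        1.22710966e-02,  9.30697366e-03,  1.98756339e-05]), 'eef_pos': array([0.20110899, 0.64370697, 0.23033809]), 'tool_rot': array([ 6.01319862e-04,  8.05659893e-01,  5.92377662e-01, -6.93242121e-04]), 'contact_force': array([-0.16330833, -0.10954899,  0.22828375]), 'torque': array([ 0.03874672,  0.05353041, -0.03047422]), 'gripper_width': 1.001328063866812}
side {'vertical_fov': 46.72845595354393, 'cx': 318.73856967394346, 'cy': 237.5410016226874, 'k1': 0.022804803938730474, 'camera_from_world': array([[ 0.98307203, -0.18278188,  0.01265616, -0.57445095],
       [-0.13430433, -0.76588023, -0.62880031,  0.15662866],
       [ 0.12462641,  0.61645621, -0.77746382,  1.28954072],
       [ 0.        ,  0.        ,  0.        
[... 207 characters left out ...]
240]), (0.7, [219, 296]), (0.57, [227, 228])]
foot [(0.42, [291, 208])]
top {'vertical_fov': 54.125328045936214, 'cx': 323.1833949295323, 'cy': 236.10495780104847, 'k1': 0.010453241533392105, 'camera_from_world': array([[ 0.00303773, -0.99990987,  0.0130773 , -0.02651248],
       [-0.99731599, -0.003986  , -0.07310906,  0.57907653],
       [ 0.0731546 , -0.01282011, -0.99723821,  1.08269989],
       [ 0.        ,  0.        ,  0.        ,  1.        ]]), 'shot': 2}
jig [(0.9, [268, 222])]
strap 
strap_pivot [(0.84, [232, 206])]
strap_tab [(0.72, [208, 275])]
cam_axis [(0.72, [216, 248])]
lever_grip [(0.69, [213, 231])]
slab [(0.93, [329, 337]), (0.74, [234, 318]), (0.64, [279, 224])]
foot []
```

View pics/side0.png

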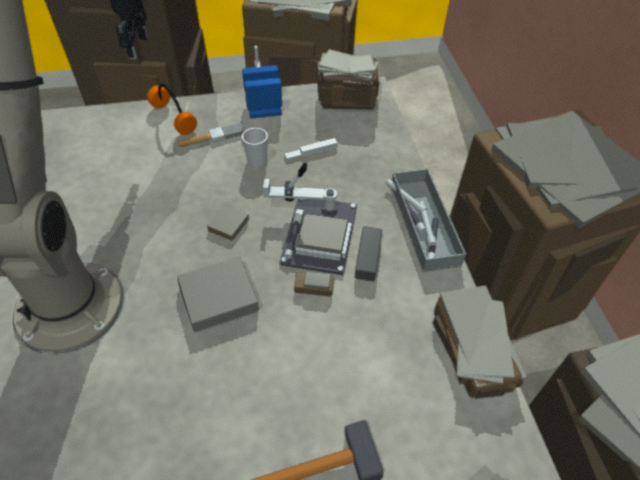

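View pics/top0.png

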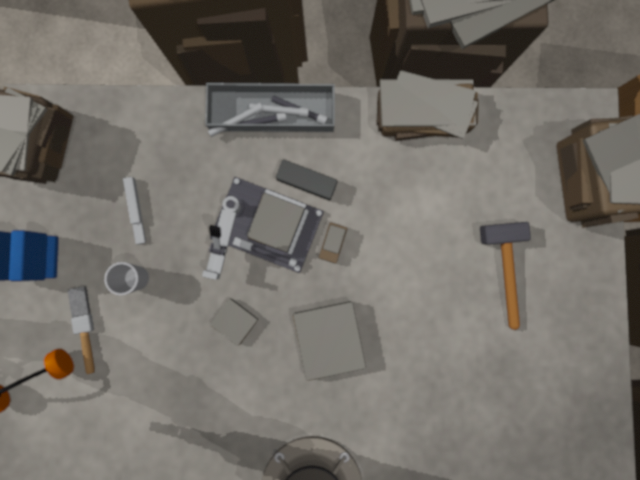

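Top view: the jig is at (268,222) with the middle-sized slab seated at (279,224). The loose large slab at (329,337) and small slab at (234,318) are look-alikes. The strap runs from its pivot at (232,206) to its tab at (208,275). The white bars at (135,210) and (82,310) are the wedge and a decoy tool. Next I'll make a close crop and work out positions.

```bash
cat > h.py <<'E'
import numpy as np, cv2
def K(p):
    f=240/np.tan(np.radians(p['vertical_fov']/2)); return f
def ray(p,uv):
    f=K(p); d=(np.array(uv,float)-[p['cx'],p['cy']])/f
    u=d.copy()
    for _ in range(20): u=d/(1+p['k1']*(u@u))
    T=np.array(p['camera_from_world']);R=T[:3,:3]
    return -R.T@T[:3,3], R.T@np.array([u[0],u[1],1])
def onz(p,uv,z):
    c,d=ray(p,uv); return c+d*(z-c[2])/d[2]
def proj(p,X):
    T=np.array(p['camera_from_world']); c=T[:3,:3]@np.array(X)+T[:3,3]
    u=c[:2]/c[2]; return u*(1+p['k1']*(u@u))*K(p)+[p['cx'],p['cy']]
E
python3 - <<'E'
from station import bot
from h import *
H=dict(jig=0,strap_pivot=.065,strap_tab=.083,cam_axis=.084,slab=.012,lever_grip=.084+.073*np.sin(1.15),brick=0,offcut=0,chisel=.012,tin=0,wedge=0,hammer=0,foot=0.0)
for n in("side","top"):
    p=bot.read_camera(n)
    for q,z in H.items():
        for d in bot.pinpoint(p,q)[:3]: print(n,q,round(d['score'],2),np.round(onz(p,d['point'],z),3), np.round(d['point']))
    im=p['pixels'][:,:,::-1]
    c=im[150:300,190:350] if n=='top' else im[120:300,200:400]
    cv2.imwrite(f'pics/{n}c.png',cv2.resize(c,None,fx=4,fy=4 if n=='top' else 3.3,interpolation=cv2.INTER_CUBIC))
E
```

```text
side strap_pivot 0.96 [0.643 0.19  0.065] [328. 192.]
side strap_tab 0.89 [0.49  0.22  0.083] [267. 187.]
side cam_axis 0.65 [0.543 0.2   0.084] [289. 190.]
side slab 0.81 [ 0.34  -0.053  0.012] [219. 300.]
side slab 0.75 [0.612 0.084 0.012] [323. 239.]
side slab 0.72 [0.376 0.16  0.012] [228. 228.]
side lever_grip 0.74 [0.576 0.192 0.151] [302. 171.]
side lever_grip 0.34 [ 0.586 -0.028  0.151] [322. 240.]
side brick 0.83 [0.713 0.021 0.   ] [368. 255.]
side offcut 0.78 [ 0.553 -0.051  0.   ] [310. 288.]
side chisel 0.77 [0.55  0.116 0.012] [298. 232.]
side tin 0.87 [0.478 0.402 0.   ] [257. 163.]
side wedge 0.97 [0.665 0.418 0.   ] [320. 151.]
side hammer 0.9 [ 0.479 -0.467  0.   ] [309. 474.]
side hammer 0.7 [ 0.556 -0.047  0.   ] [311. 287.]
side foot 0.61 [ 0.555 -0.044  0.   ] [310. 286.]
side foot 0.44 [0.541 0.219 0.   ] [288. 206.]
top jig 0.56 [0.613 0.115 0.   ] [265. 223.]
top jig 0.56 [0.718 0.019 0.   ] [305. 179.]
top strap_pivot 0.95 [0.648 0.185 0.065] [231. 204.]
top strap_pivot 0.21 [0.545 0.215 0.065] [217. 249.]
top strap_pivot 0.18 [0.483 0.385 0.065] [140. 277.]
[... 219 characters left out ...]
.611 0.086 0.012] [277. 223.]
top slab 0.9 [0.382 0.186 0.012] [232. 320.]
top slab 0.84 [ 0.346 -0.035  0.012] [327. 336.]
top lever_grip 0.54 [0.576 0.205 0.151] [213. 232.]
top brick 0.9 [0.713 0.011 0.   ] [308. 181.]
top brick 0.37 [0.608 0.117 0.   ] [264. 225.]
top offcut 0.67 [ 0.566 -0.044  0.   ] [331. 242.]
top offcut 0.56 [0.718 0.013 0.   ] [308. 179.]
top offcut 0.48 [0.547 0.231 0.   ] [216. 250.]
top chisel 0.94 [0.542 0.118 0.012] [263. 252.]
top tin 0.89 [0.483 0.413 0.   ] [138. 276.]
top wedge 0.59 [0.665 0.421 0.   ] [137. 200.]
top hammer 0.86 [ 0.492 -0.459  0.   ] [505. 274.]
top hammer 0.47 [0.479 0.413 0.   ] [138. 278.]
top foot 0.48 [0.616 0.091 0.   ] [275. 221.]
```

View pics/topc.png

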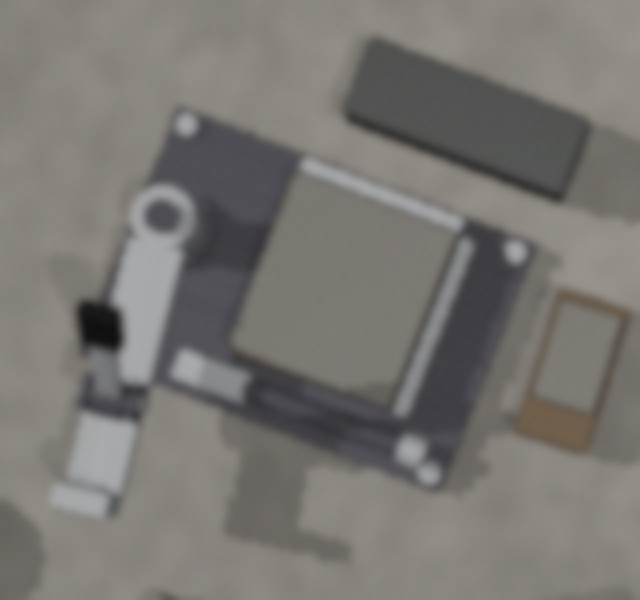

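View pics/sidec.png

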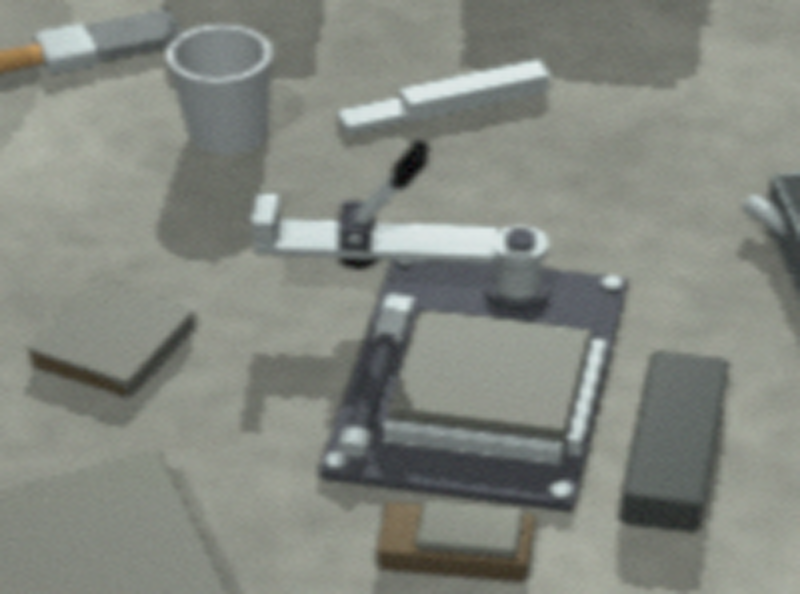

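```bash
cat > fit.py <<'E'
from station import bot
from h import *
from scipy.optimize import least_squares
t=bot.read_camera('top'); s=bot.read_camera('side')
def tc(u,v): return np.array([190+u/4-.4,150+v/4-.4])
def sc(u,v): return np.array([200+u/4-.4,120+v/3.3-.35])
# jig local
obs=[(t,tc(180,105),(.08,.115,.012)),(t,tc(535,240),(.08,-.115,.012)),(t,tc(440,490),(-.08,-.115,.012)),
 (t,tc(303,170),(.06,.035,.042)),(t,tc(462,228),(.06,-.075,.042)),(t,tc(395,405),(-.04,-.075,.042)),(t,tc(235,348),(-.04,.035,.042)),
 (s,sc(628,275),(.08,.115,.012)),(s,sc(572,500),(.08,-.115,.012)),(s,sc(322,472),(-.08,-.115,.012)),
 (s,sc(590,330),(.06,.035,.042)),(s,sc(420,312),(-.04,.035,.042))]
def W(j,a):
    c,S=np.cos(j[2]),np.sin(j[2]); return np.array([j[0]+c*a[0]-S*a[1],j[1]+S*a[0]+c*a[1],a[2]])
r=least_squares(lambda j:np.concatenate([proj(p,W(j,a))-o for p,o,a in obs]),[.61,.115,-.35],loss='soft_l1')
j=r.x; print(j,np.degrees(j[2])); print(np.round(r.fun.reshape(-1,2),1))
print('pivot',W(j,(.01,.085,.065)),'slab',W(j,(.01,-.02,.042)))
piv=W(j,(.01,.085,.065))
for nm,p,uv,z in [('tabtop t',t,tc(82,500),.097),('tabtop s',s,sc(266,203),.097),('ring t',t,tc(163,213),.075),('ring s',s,sc(521,242),.072)]:
    print(nm,np.round(onz(p,uv,z),3), np.degrees(np.arctan2(*(onz(p,uv,z)-piv)[1::-1])), np.hypot(*(onz(p,uv,z)-piv)[:2]))
E
python3 fit.py
```

```text
[ 0.60797487  0.10814531 -0.35760233] -20.489104151509192
[[-0.3 -0. ]
 [ 1.2  0.2]
 [ 1.   0.8]
 [-4.2  1.2]
 [ 0.4  3.5]
 [ 1.7 -0.4]
 [-3.  -3. ]
 [ 0.4  0.2]
 [ 2.   1.1]
 [-0.2 -0.1]
 [-1.2 -2.7]
 [ 2.7 -2.7]]
pivot [0.64709474 0.18426782 0.065     ] slab [0.61034167 0.08591025 0.042     ]
tabtop t [0.489 0.221 0.097] 166.7932964959792 0.16241473979933296
tabtop s [0.489 0.226 0.097] 165.05448435595068 0.16371554559987733
ring t [0.649 0.184 0.075] 5.470085254668982 0.0020264787504248377
ring s [0.646 0.181 0.072] -108.21965545852015 0.003034533289171465
```

>>> step_arm(increments=[[0, 0, 0, 0, 0, 0, 1], [-2.2, 3.3, 0, 0, 0, 0, 1], [-2.2, 3.3, 0, 0, 0, 0, 1], [-2.2, 3.3, 0, 0, 0, 0, 1], [-2.2, 3.3, 0, 0, 0, 0, 1], [-2.2, 3.3, 0, 0, 0, 0, 1], [-2.2, 3.3, 0, 0, 0, 0, 1], [-2.2, 3.3, 0, 0, 0, 0, 1], [-2.2, 3.3, 0, 0, 0, 0, 1], [-2.2, 3.3, 0, 0, 0, 0, 1], [-2.2, 3.3, 0, 0, 0, 0, 1], [-2.2, 3.3, 0, 0, 0, 0, 1], [0, 0, 0, 0, 0, 0, 1], [0, 0, 0, 0, 0, 0, 1]])

```text
t: 3.7
eef_pos: [0.4762, 0.3042, 0.2314]
tool_rot: [-0.0, 0.806, 0.591, 0.0]
contact_force: [0.2, 1.5, 0.0]
gripper_width: 0.0
```

```bash
cat > go.py <<'E'
import sys,numpy as np
from station import bot
from scipy.spatial.transform import Rotation as R
o=bot.get_obs(); w,x,y,z=o['tool_rot']; r=R.from_quat([x,y,z,w])
X=r.as_matrix(); print('pos',np.round(o['eef_pos'],4),'t',o['t'],'xdir',np.degrees(np.arctan2(X[1,0],X[0,0])),'F',np.round(o['contact_force'],1))
if len(sys.argv)>3:
    d=np.array(list(map(float,sys.argv[1:4])))-o['eef_pos']; print('tool cm',np.round(r.inv().apply(d)*100,2))
E
python3 go.py .502 .277 .075
python3 - <<'E'
from station import bot
from h import *
p=bot.read_camera('side'); cv2.imwrite('pics/s1.png',cv2.resize(p['pixels'][100:280,160:400,::-1],None,fx=3,fy=3))
E
```

```text
pos [0.4762 0.3042 0.2314] t 3.7 xdir 72.50001828561105 F [0.2 1.5 0. ]
tool cm [-1.82  3.28 15.64]
```

View pics/s1.png

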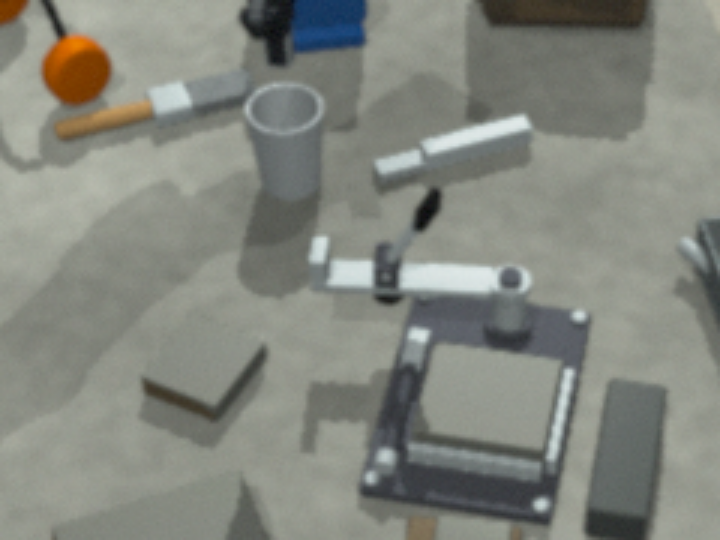

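The closed fingers show at crop (280,55), beyond the tab and high up; nothing is in the way.

>>> step_arm(increments=[[-1.8, 3.3, 0, 0, 0, 0, 1], [0, 0, 4, 0, 0, -3.5, 1], [0, 0, 4, 0, 0, 0, 1], [0, 0, 4, 0, 0, 0, 1], [0, 0, 3.6, 0, 0, 0, 1], [0, 0, 0, 0, 0, 0, 1], [0, 0, 0, 0, 0, 0, 1]])

```text
t: 4.45
eef_pos: [0.5011, 0.2793, 0.0756]
tool_rot: [-0.0, 0.787, 0.617, -0.0]
contact_force: [0.4, 0.1, 0.7]
gripper_width: 0.002
```

```bash
python3 go.py .502 .277 .075
python3 - <<'E'
from station import bot
from h import *
for n in('side','top'):
  p=bot.read_camera(n); c=p['pixels'][130:250,200:360,::-1] if n=='side' else p['pixels'][150:300,150:350,::-1]
  cv2.imwrite(f'pics/{n}2.png',cv2.resize(c,None,fx=4,fy=4))
E
```

```text
pos [0.5011 0.2793 0.0756] t 4.45 xdir 76.25575118802604 F [0.4 0.1 0.7]
tool cm [-0.2   0.14  0.06]
```

View pics/side2.png

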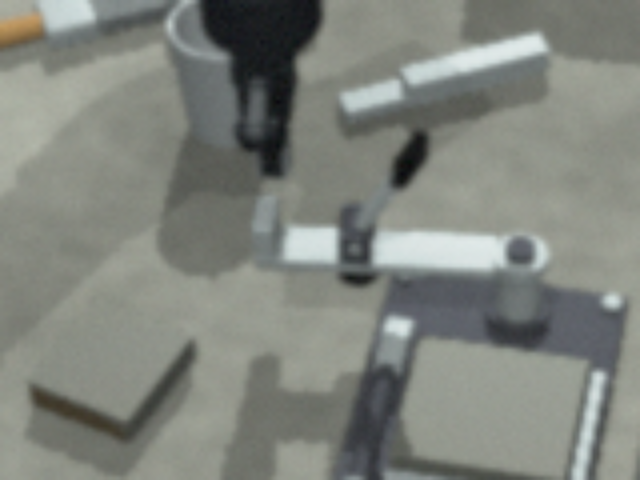

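View pics/top2.png

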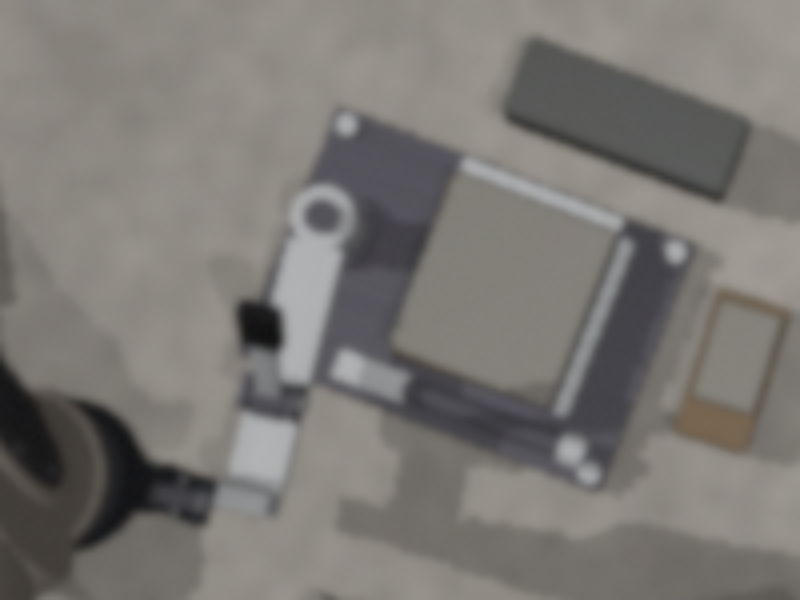

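>>> step_arm(increments=[[-0.9, 0, 0, 0, 0, 0, 1], [-0.9, 0, 0, 0, 0, 0, 1], [-0.9, 0, 0, 0, 0, 0, 1], [-1.1, -0.2, 0, 0, 0, -4, 1], [-1.1, -0.2, 0, 0, 0, -4, 1], [-1.1, -0.2, 0, 0, 0, -4, 1], [0, 0, 0, 0, 0, 0, 1]])

```text
t: 5.25
eef_pos: [0.4835, 0.2179, 0.0757]
tool_rot: [0.0, 0.719, 0.695, -0.0]
contact_force: [-0.0, 0.5, -0.5]
gripper_width: -0.001
```

```bash
cat > look.py <<'E'
import sys
from station import bot
from h import *
piv=np.array([.647,.1843,0])
for n in('side','top'):
  p=bot.read_camera(n); c=p['pixels'][130:310,200:400,::-1] if n=='side' else p['pixels'][150:300,150:350,::-1]
  cv2.imwrite(f'pics/{n}{sys.argv[1]}.png',cv2.resize(c,None,fx=3,fy=3))
  for q,z in(('strap_tab',.083),('cam_axis',.084),('lever_grip',.15)):
    for d in bot.pinpoint(p,q)[:2]:
      P=onz(p,d['point'],z); v=P-piv
      print(n,q,round(d['score'],2),np.round(P,3),'ang',round(np.degrees(np.arctan2(v[1],v[0]))%360,1),'r',round(np.hypot(v[0],v[1]),3))
c1=cv2.imread(f'pics/side{sys.argv[1]}.png');c2=cv2.imread(f'pics/top{sys.argv[1]}.png')
c2=cv2.resize(c2,(400,300));c1=cv2.resize(c1,(400,360))
o=np.zeros((360,800,3),np.uint8);o[:360,:400]=c1;o[:300,400:]=c2;cv2.imwrite(f'pics/both{sys.argv[1]}.png',o)
E
python3 go.py; python3 look.py 3
```

```text
pos [0.4835 0.2179 0.0757] t 5.25 xdir 88.02101190435951 F [-0.   0.5 -0.5]
side strap_tab 0.9 [0.478 0.169 0.083] ang 185.3 r 0.17
side strap_tab 0.51 [ 0.691 -0.039  0.083] ang 281.2 r 0.228
side cam_axis 0.66 [0.55  0.167 0.084] ang 190.2 r 0.099
side lever_grip 0.54 [0.567 0.188 0.15 ] ang 177.3 r 0.08
top strap_tab 0.77 [0.486 0.197 0.083] ang 175.6 r 0.161
top cam_axis 0.83 [0.544 0.194 0.084] ang 174.7 r 0.104
top cam_axis 0.25 [ 0.566 -0.051  0.084] ang 251.1 r 0.249
top lever_grip 0.75 [0.583 0.188 0.15 ] ang 176.7 r 0.065
```

View pics/both3.png

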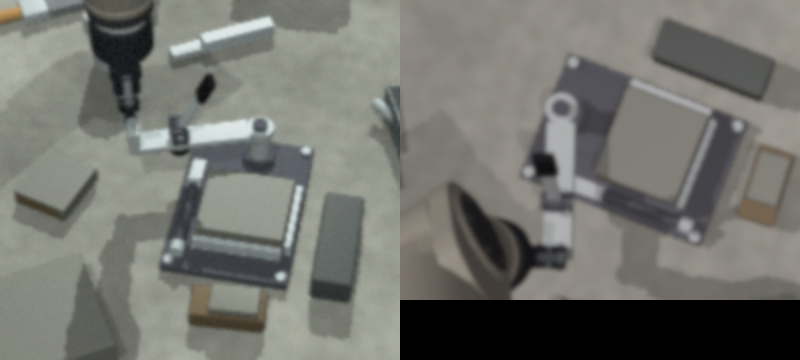

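The strap is following the finger: in the top crop it now runs straight down the image, at about 178°. I'll carry on round.

>>> step_arm(increments=[[-1.1, -0.2, 0, 0, 0, -4, 1], [-1.1, -0.2, 0, 0, 0, -4, 1], [-1.1, -0.2, 0, 0, 0, -4, 1], [-1.1, -0.2, 0, 0, 0, -4, 1], [-1.1, -0.2, 0, 0, 0, -4, 1], [-1.1, -0.2, 0, 0, 0, -4, 1], [-1.1, -0.2, 0, 0, 0, -4, 1], [-1.1, -0.2, 0, 0, 0, -4, 1], [0, 0, 0, 0, 0, 0, 1]])

```text
t: 6.55
eef_pos: [0.487, 0.1308, 0.0753]
tool_rot: [0.0, 0.5, 0.866, -0.0]
contact_force: [0.1, 0.3, 0.8]
gripper_width: -0.001
```

```bash
python3 go.py; python3 look.py 4
```

```text
pos [0.487  0.1308 0.0753] t 6.55 xdir 120.04515007513022 F [0.1 0.3 0.8]
side strap_tab 0.84 [0.508 0.1   0.083] ang 211.1 r 0.163
side cam_axis 0.62 [0.551 0.126 0.084] ang 211.1 r 0.112
side lever_grip 0.84 [0.578 0.152 0.15 ] ang 205.4 r 0.076
side lever_grip 0.67 [0.475 0.23  0.15 ] ang 165.1 r 0.177
top strap_tab 0.63 [0.505 0.112 0.083] ang 207.0 r 0.159
top strap_tab 0.38 [0.54  0.108 0.083] ang 215.5 r 0.132
top cam_axis 0.88 [0.55  0.139 0.084] ang 205.3 r 0.107
top lever_grip 0.64 [0.589 0.155 0.15 ] ang 206.7 r 0.065
top lever_grip 0.23 [ 0.492 -0.397  0.15 ] ang 255.1 r 0.602
```

View pics/both4.png

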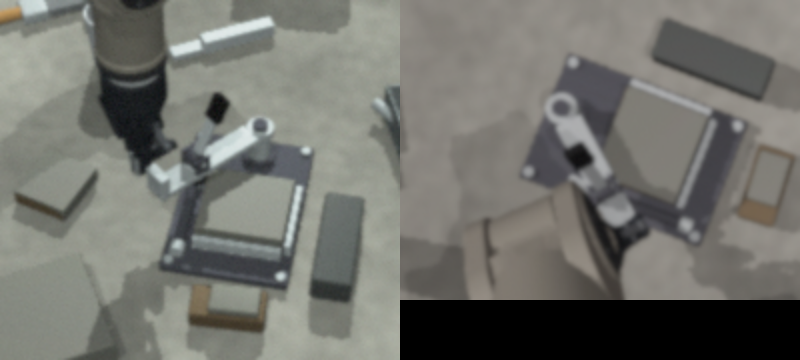

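>>> step_arm(increments=[[-1.1, -0.2, 0, 0, 0, -4, 1], [-1.2, -0.2, 0, 0, 0, -4, 1], [-1.2, -0.2, 0, 0, 0, -4, 1], [-1.1, -0.2, 0, 0, 0, -4, 1], [-1.2, -0.2, 0, 0, 0, -4, 1], [-1.1, -0.2, 0, 0, 0, -4, 1], [-1.2, -0.2, 0, 0, 0, -4, 1], [-1.1, -0.2, 0, 0, 0, -4, 1], [0, 0, 0, 0, 0, 0, 1]])

```text
t: 7.85
eef_pos: [0.5393, 0.0548, 0.0753]
tool_rot: [0.0, 0.241, 0.97, -0.0]
contact_force: [-0.6, -0.5, 0.6]
gripper_width: -0.004
```

```bash
python3 go.py; python3 look.py 5
```

```text
pos [0.5393 0.0548 0.0753] t 7.85 xdir 152.06246879667486 F [-0.6 -0.5  0.6]
side strap_tab 0.74 [0.562 0.038 0.083] ang 239.8 r 0.169
side cam_axis 0.91 [0.606 0.092 0.084] ang 246.1 r 0.101
side lever_grip 0.58 [0.607 0.124 0.15 ] ang 236.4 r 0.073
top cam_axis 0.8 [0.59  0.1   0.084] ang 236.2 r 0.102
top cam_axis 0.48 [0.604 0.107 0.084] ang 241.0 r 0.088
top lever_grip 0.43 [0.612 0.127 0.15 ] ang 238.8 r 0.067
```

View pics/both5.png

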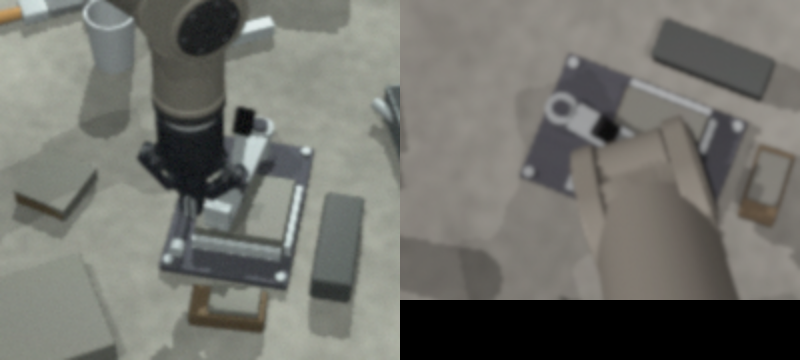

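>>> step_arm(increments=[[-0.6, -0.1, 0, 0, 0, -2, 1], [-0.6, -0.1, 0, 0, 0, -2, 1], [-0.6, -0.1, 0, 0, 0, -2, 1], [-0.3, 0, 0, 0, 0, -1, 1], [0, 0, 0, 0, 0, 0, 1]])

```text
t: 8.75
eef_pos: [0.5562, 0.0442, 0.0752]
tool_rot: [0.0, 0.181, 0.983, 0.0]
contact_force: [-0.6, -1.5, -0.2]
gripper_width: 0.002
```

```bash
python3 go.py
```

```text
pos [0.5562 0.0442 0.0752] t 8.75 xdir 159.11749375267598 F [-0.6 -1.5 -0.2]
```

>>> step_arm(increments=[[-0.2, 0, 0, 0, 0, 0, 1], [0, 0, 0, 0, 0, 0, 1]])

```text
t: 8.95
eef_pos: [0.5579, 0.0436, 0.0753]
tool_rot: [-0.0, 0.181, 0.983, -0.0]
contact_force: [-0.2, 0.5, -0.9]
gripper_width: -0.001
```

>>> step_arm(increments=[[-0.2, 0, 0, 0, 0, 0, 1], [0, 0, 0, 0, 0, 0, 1]])

```text
t: 9.15
eef_pos: [0.5599, 0.0428, 0.0753]
tool_rot: [0.0, 0.181, 0.983, -0.0]
contact_force: [-0.4, -0.6, -0.4]
gripper_width: -0.003
```

>>> step_arm(increments=[[-0.2, 0, 0, 0, 0, 0, 1], [0, 0, 0, 0, 0, 0, 1]])

```text
t: 9.35
eef_pos: [0.561, 0.0424, 0.0751]
tool_rot: [-0.001, 0.181, 0.984, -0.0]
contact_force: [-4.5, 0.5, 1.9]
gripper_width: -0.002
```

>>> step_arm(increments=[[-0.2, 0, 0, 0, 0, 0, 1], [0, 0, 0, 0, 0, 0, 1], [0, 0, 0, 0, 0, 0, 1]])

```text
t: 9.65
eef_pos: [0.5611, 0.0423, 0.0751]
tool_rot: [-0.002, 0.181, 0.984, -0.0]
contact_force: [-10.2, 2.0, 7.9]
gripper_width: 0.003
```

```bash
python3 go.py; python3 look.py 6
```

```text
pos [0.5611 0.0423 0.0751] t 9.65 xdir 159.20066961352458 F [-10.2   2.    7.9]
side strap_tab 0.85 [0.587 0.033 0.083] ang 248.3 r 0.163
side lever_grip 0.68 [0.624 0.12  0.15 ] ang 250.6 r 0.068
top strap_tab 0.62 [ 0.489 -0.426  0.083] ang 255.5 r 0.63
top lever_grip 0.56 [0.627 0.125 0.15 ] ang 251.2 r 0.063
```

View pics/both6.png

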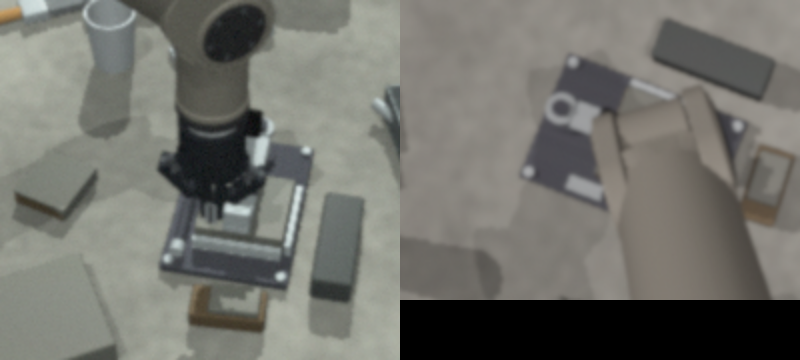

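The strap is against its stop. Force rose to 10 N with no further motion, and the tab is at 248.3° where the jig fit expects about 249.5°. The lever is still up. Now I back off, raise the tool and line up behind the lever.

>>> step_arm(increments=[[2, 0, 0, 0, 0, 0, 1], [2, 0, 0, 0, 0, 0, 1], [0, 0, -4, 0, 0, 0, 1], [0, 0, -4, 0, 0, 0, 1], [0, 0, -4, 0, 0, 0, 1], [-3.4, 1.4, 0, 0, 0, 0, 1], [-3.4, 1.4, 0, 0, 0, 0, 1], [0, 0, 0, 0, 0, 0, 1], [0, 0, 0, 0, 0, 0, 1]])

```text
t: 10.95
eef_pos: [0.6003, 0.0575, 0.195]
tool_rot: [0.0, 0.181, 0.983, 0.0]
contact_force: [-1.2, 0.7, 0.1]
gripper_width: 0.003
```

```bash
python3 go.py .5994 .058 .150; python3 look.py 7
```

```text
pos [0.6003 0.0575 0.195 ] t 10.95 xdir 159.12878379341998 F [-1.2  0.7  0.1]
tool cm [0.1  0.01 4.5 ]
side strap_tab 0.72 [0.588 0.023 0.083] ang 250.0 r 0.172
side strap_tab 0.62 [0.608 0.072 0.083] ang 250.9 r 0.119
side cam_axis 0.71 [0.609 0.075 0.084] ang 251.1 r 0.116
side lever_grip 0.66 [0.617 0.123 0.15 ] ang 243.9 r 0.069
side lever_grip 0.41 [ 0.59  -0.035  0.15 ] ang 255.4 r 0.227
```

View pics/both7.png

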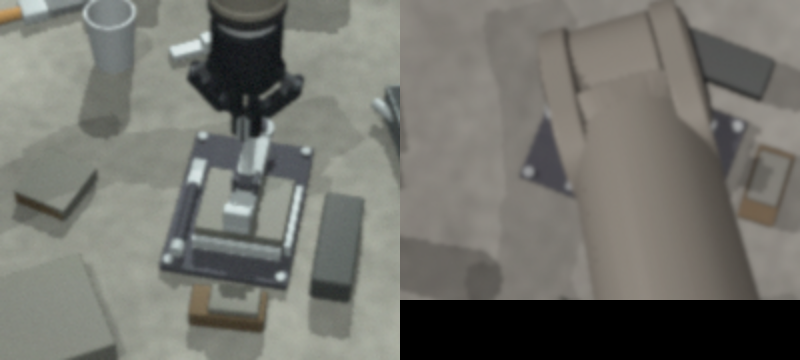

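Line-up is within 1 mm. In the side crop the strap lies over the slab, with the tab at (237,213). Now down behind the lever and up to contact.

>>> step_arm(increments=[[0, 0, 2.2, 0, 0, 0, 1], [0, 0, 2.3, 0, 0, 0, 1], [0, 1.5, 0, 0, 0, 0, 1], [0, 1.5, 0, 0, 0, 0, 1], [0, 0.6, 0, 0, 0, 0, 1], [0, 0.6, 0, 0, 0, 0, 1], [0, 0.6, 0.3, 0, 0, 0, 1], [0, 0.6, 0.3, 0, 0, 0, 1], [0, 0, 0, 0, 0, 0, 1]])

```text
t: 12.25
eef_pos: [0.6193, 0.1087, 0.1442]
tool_rot: [0.0, 0.181, 0.984, 0.0]
contact_force: [-0.9, -0.7, -0.5]
gripper_width: -0.004
```

```bash
python3 go.py; python3 look.py 8
```

```text
pos [0.6193 0.1087 0.1442] t 12.25 xdir 159.18002487199456 F [-0.9 -0.7 -0.5]
side strap_tab 0.58 [0.594 0.026 0.083] ang 251.4 r 0.167
side cam_axis 0.74 [0.603 0.076 0.084] ang 248.1 r 0.117
side cam_axis 0.49 [ 0.693 -0.045  0.084] ang 281.4 r 0.234
side lever_grip 0.64 [0.622 0.115 0.15 ] ang 250.4 r 0.073
side lever_grip 0.4 [ 0.474 -0.512  0.15 ] ang 256.1 r 0.717
top strap_tab 0.92 [0.584 0.034 0.083] ang 247.3 r 0.162
top cam_axis 0.62 [0.613 0.086 0.084] ang 250.8 r 0.104
top cam_axis 0.42 [0.6   0.104 0.084] ang 239.7 r 0.093
top lever_grip 0.48 [0.597 0.078 0.15 ] ang 244.9 r 0.117
```

View pics/side8.png

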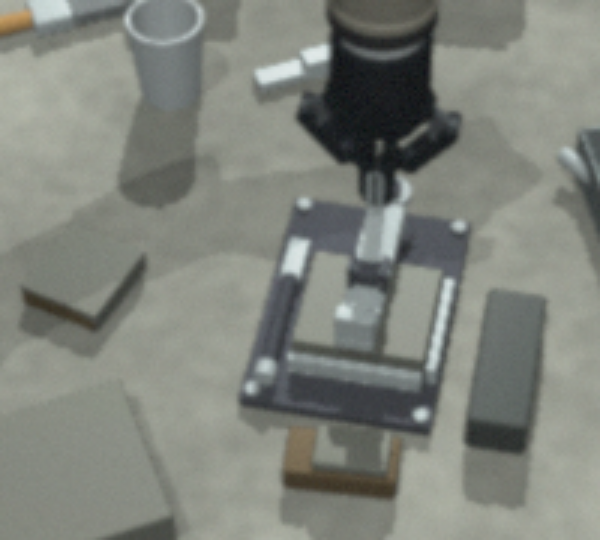

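The finger sits centred behind the lever, at crop (377,190). Pressing the lever down along its arc.

>>> step_arm(increments=[[0, 0.6, 0.4, 0, 0, 0, 1], [0, 0.5, 0.4, 0, 0, 0, 1], [0, 0.5, 0.5, 0, 0, 0, 1], [0, 0.4, 0.5, 0, 0, 0, 1], [0, 0.4, 0.6, 0, 0, 0, 1], [0, 0.3, 0.6, 0, 0, 0, 1], [0, 0.3, 0.6, 0, 0, 0, 1], [0, 0.2, 0.7, 0, 0, 0, 1], [0, 0, 0, 0, 0, 0, 1]])

```text
t: 13.55
eef_pos: [0.6296, 0.1384, 0.1]
tool_rot: [-0.001, 0.181, 0.984, -0.0]
contact_force: [-0.1, -0.9, 0.2]
gripper_width: 0.002
```

```bash
python3 go.py; python3 look.py 9
```

```text
pos [0.6296 0.1384 0.1   ] t 13.55 xdir 159.1930611851449 F [-0.1 -0.9  0.2]
side strap_tab 0.98 [0.589 0.029 0.083] ang 249.7 r 0.166
side cam_axis 0.79 [0.603 0.07  0.084] ang 249.2 r 0.123
side cam_axis 0.4 [ 0.473 -0.488  0.084] ang 255.5 r 0.695
side lever_grip 0.55 [0.619 0.099 0.15 ] ang 251.7 r 0.09
top strap_tab 0.58 [0.586 0.034 0.083] ang 247.8 r 0.163
top cam_axis 0.65 [0.611 0.096 0.084] ang 247.6 r 0.095
top lever_grip 0.27 [0.596 0.065 0.15 ] ang 246.8 r 0.13
```

View pics/side9.png

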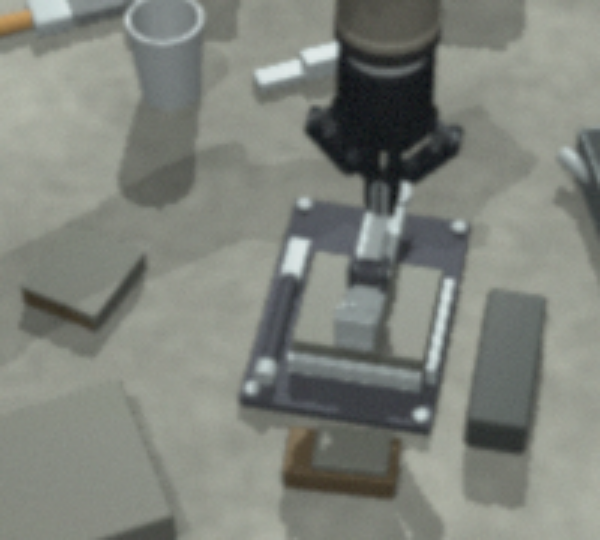

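>>> step_arm(increments=[[0, 0, 0.4, 0, 0, 0, 1], [0, 0, 0.3, 0, 0, 0, 1]])

```text
t: 14.15
eef_pos: [0.631, 0.1387, 0.0948]
tool_rot: [0.001, 0.181, 0.984, 0.001]
contact_force: [1.0, 1.3, 5.1]
gripper_width: 0.003
```

>>> step_arm(increments=[[0, 0, 0.2, 0, 0, 0, 1], [0, 0, 0.1, 0, 0, 0, 1]])

```text
t: 14.35
eef_pos: [0.6312, 0.1391, 0.0924]
tool_rot: [0.001, 0.181, 0.984, 0.001]
contact_force: [-2.1, 1.2, 13.6]
gripper_width: 0.0
```

>>> step_arm(increments=[[0, 0, 0.2, 0, 0, 0, 1], [0, 0, 0.1, 0, 0, 0, 1], [0, 0, 0, 0, 0, 0, 1], [0, 0, 0, 0, 0, 0, 1]])

```text
t: 14.75
eef_pos: [0.6313, 0.1391, 0.092]
tool_rot: [0.001, 0.181, 0.984, 0.001]
contact_force: [-7.8, 0.7, 26.4]
gripper_width: 0.0
```

It's solid: force rose from 13.6 to 26 N with only 0.4 mm more travel, at z = 0.092, the height expected for the lower stop. Retreating straight up and out of the view.

>>> step_arm(increments=[[0, 0, -1, 0, 0, 0, 1], [0, 0, -3, 0, 0, 0, 1], [0, 0, -4, 0, 0, 0, 1], [0, 0, -4, 0, 0, 0, 1], [0, 0, -4, 0, 0, 0, 1], [4, 1, 0, 0, 0, 0, 1], [4, 2, 0, 0, 0, 0, 1], [3, 4, 0, 0, 0, 0, 1], [3, 4, 0, 0, 0, 0, 1], [3, 4, 0, 0, 0, 0, 1], [3, 4, 0, 0, 0, 0, 1], [3, 4, 0, 0, 0, 0, 1], [0, 0, 0, 0, 0, 0, 1], [0, 0, 0, 0, 0, 0, 1]])

```text
t: 16.15
eef_pos: [0.496, 0.4356, 0.2472]
tool_rot: [-0.001, 0.179, 0.984, -0.001]
contact_force: [0.2, -1.6, -0.6]
gripper_width: 0.002
```

```bash
python3 go.py; python3 look.py 10
python3 - <<'E'
from station import bot
from h import *
H=dict(slab=.012,brick=0,offcut=0,chisel=.012,tin=0,wedge=0,hammer=0)
for n in("side","top"):
    p=bot.read_camera(n)
    for q,z in H.items():
        print(n,q,[(round(d['score'],2),np.round(onz(p,d['point'],z)[:2],3).tolist()) for d in bot.pinpoint(p,q)[:3]])
    d=bot.pinpoint(p,'lever_grip')
    print([(round(e['score'],2),np.round(onz(p,e['point'],.0876),3).tolist()) for e in d])
E
```

```text
pos [0.496  0.4356 0.2472] t 16.15 xdir 159.329001565763 F [ 0.2 -1.6 -0.6]
side strap_tab 0.63 [0.582 0.033 0.083] ang 246.9 r 0.165
side cam_axis 0.67 [0.611 0.08  0.084] ang 250.9 r 0.111
side lever_grip 0.68 [0.622 0.1   0.15 ] ang 253.7 r 0.088
top strap_tab 0.93 [0.582 0.036 0.083] ang 246.4 r 0.162
top strap_tab 0.64 [0.485 0.38  0.083] ang 129.6 r 0.254
top cam_axis 0.84 [0.607 0.098 0.084] ang 245.0 r 0.095
top lever_grip 0.89 [0.632 0.149 0.15 ] ang 247.0 r 0.039
side slab [(0.97, [0.375, 0.169]), (0.72, [0.608, 0.081]), (0.58, [0.339, -0.045])]
side brick [(0.89, [0.714, 0.016])]
side offcut [(0.7, [0.558, -0.047])]
side chisel [(0.66, [0.551, 0.123]), (0.59, [0.6, 0.089])]
side tin [(0.96, [0.473, 0.402])]
side wedge [(0.74, [0.675, 0.433]), (0.66, [0.608, 0.087])]
side hammer [(0.65, [0.478, -0.465])]
[(0.6, [0.626, 0.156, 0.088])]
top slab [(0.65, [0.616, 0.083]), (0.64, [0.479, 0.408]), (0.63, [0.342, -0.042])]
top brick [(0.64, [0.72, 0.01])]
top offcut [(0.8, [0.562, -0.055])]
top chisel [(0.63, [0.539, 0.118]), (0.21, [0.476, 0.411])]
top tin [(0.68, [0.485, 0.41]), (0.15, [0.615, 0.087])]
top wedge [(0.73, [0.659, 0.419])]
top hammer [(0.74, [0.484, -0.456])]
[(0.81, [0.642, 0.157, 0.088]), (0.18, [0.566, -0.044, 0.088])]
```

View pics/side10.png

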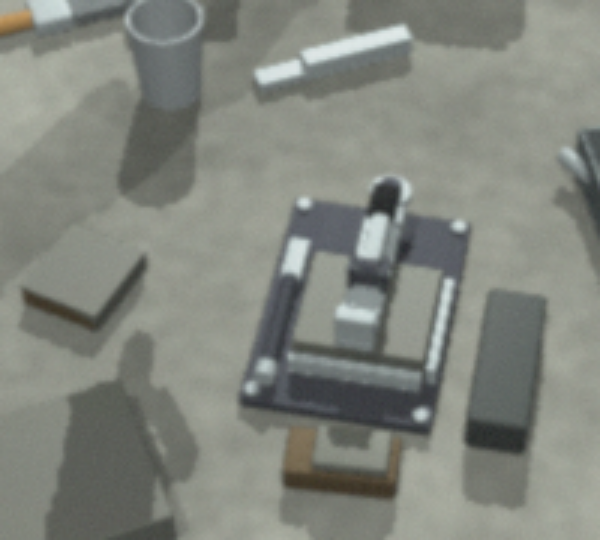

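View pics/top10.png

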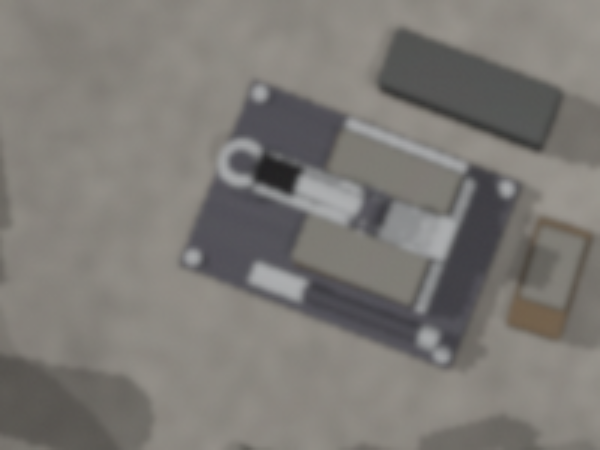

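Run:
```python
from station import bot
from h import *
for n in('top','side'):
  p=bot.read_camera(n); a,b=((190,180),(330,260)) if n=='top' else ((270,170),(370,270))
  im=cv2.resize(p['pixels'][a[1]:b[1],a[0]:b[0],::-1],None,fx=5.5,fy=5.5,interpolation=cv2.INTER_CUBIC).copy()
  for ang,col in((249.5,(0,255,0)),(244.5,(0,0,255))):
    u=np.array([np.cos(np.radians(ang)),np.sin(np.radians(ang)),0]);v=np.array([-u[1],u[0],0])
    P=np.array([.647,.1843,0])
    for z,c in((.097,[(.156,-.016),(.17,-.016),(.17,.016),(.156,.016)]),(.07,[(.02,-.016),(.155,-.016),(.155,.016),(.02,.016)])):
      q=[(proj(p,P+u*r+v*w+[0,0,z])-a+.5)*5.5 for r,w in c]
      cv2.polylines(im,[np.int32(np.round(q))],True,col,1)
  cv2.imwrite(f'pics/ov_{n}.png',im)
```

```text
(no output)
```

View pics/ov_top.png

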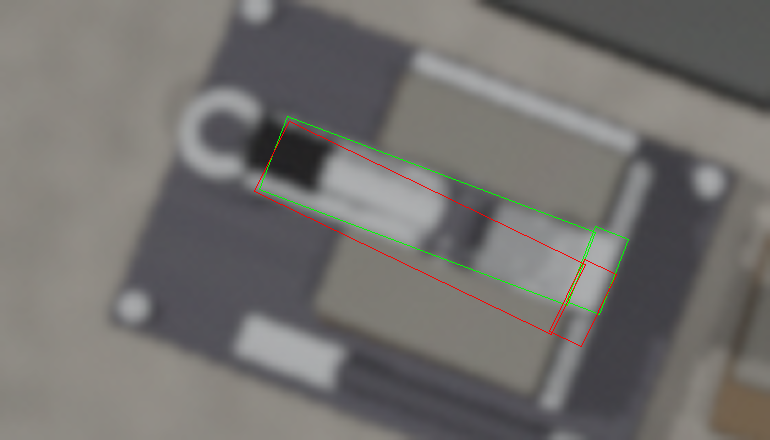

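View pics/ov_side.png

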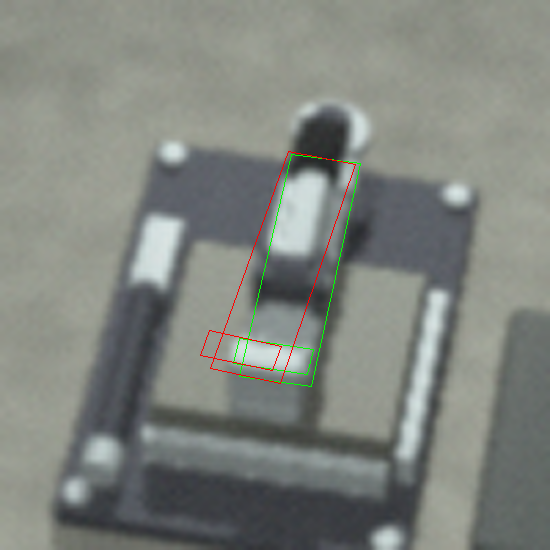

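Both overlays match the stop outline (green, 249.5°) and not the 5°-short one (red). The lever lies flat with its grip beside the pivot, where it is expected. The slab and bystanders are unmoved to within about 1.5 cm of detector scatter.

```bash
python3 -c "
from station import bot
print(bot.hand_in())"
```

```text
the job is handed in; nothing more can be done
None
```

I clamped the slab and handed the job in at about 17 s on the robot's clock; the hand-in gives no verdict. With the gripper shut, I pushed the strap by its tab round to the stop. Then I pressed the cam lever down flat, backed off and moved the arm clear.

- **Strap at its stop:** the push force rose to about 10 N with no further movement. After I retreated, both cameras matched the outline drawn for the stop to within about 1°. The detector's own tab angles were 246.4–246.9°, against 249.5° expected. That is 2.6–3.1° low, still inside the 4.6° allowed.
- **Lever down:** it stopped solid at 26 N, at the height expected for its lower stop. In the pictures it lies flat, with the grip within 1 cm of where it should be.
- **Slab and other things:** the slab's detected position moved by 5–6 mm at most. The bystanders moved 2 cm or less, most of them under 1 cm. That is about the scatter of the detections.
- **Not measured:** the foot's force on the stone. I inferred it from the lever being fully down.

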